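# Prise open the dial guard and snap the dial cap home

## Robot

A 6-joint arm with a two-finger parallel gripper is mounted at the origin on the work surface. World frame = base frame: x ahead of the robot, y to its left, z up, the work surface at z = 0. Lengths are in m, angles in rad, forces in N, time in s.
With the tool pointing down it reaches from about 0.375 to 0.9 m from the base axis. Payload 3.1 kg.
Tool frame: the origin (TCP) lies between the finger pads; the fingertips stand 14 mm ahead of it and the grasp point (between the pads) lies 5 mm behind it (robot.finger_overhang is the distance from the TCP to the fingertips, in m); z points along the fingers, y is the line along which they close (so a half turn about z gives the same grasp; the last joint's range is limited). The gripper opens to 87 mm and grips with 3 to 60 N. Pads are 19 mm wide; open, the fingers measure 117 mm over their backs; the gripper's body (75 mm by 190 mm) begins 51 mm behind the grasp point.
Start: joints at [1.028, 0.527, 1.433, -0, 1.181, -0.178], TCP at [0.223, 0.584, 0.237] pointing down, gripper open.
Joint ranges: [-3.08, 3.08], [-0.75, 2.2], [0.22, 2.44], [-1.43, 4.57], [0, 2.65], [-2.85, 2.85]. Speed limits (rad/s): [2.79, 2.79, 3.14, 3.14, 3.14, 3.14].

## Interface

Orientations are given as a unit quaternion [x, y, z, w].
In Python, from rig import monitor, cams, workorder, robot gives the robot as it stands.
- The arm moves only by the tool send_rows, never from a script. Its argument "moves" is one flat list of numbers, 7 for each row, row after row: the opening, from 0 (shut) to 1 (fully open), then the shift along the world's x, y, z in cm, then the turn, a rotation vector about the world's x, y, z in rad. A call has 1 to 5 rows; each row is the pose to reach, as a shift and turn from the pose commanded when the call began; what a row does not reach only later rows make up. A row lasts 1/12 s, in which the tool goes at most 41.7 mm and 7.16 degrees, less where a joint would pass 70% of its speed; a pose out of reach is approached as far as the arm can. A call with a gripper value outside its range is refused whole. The fingers move at their own pace and stop on an object; "grip_force" is the grip in N (left out, the last holds). Time passes only in rows, so rows that repeat a pose let the fingers close. It gives the time, the measured TCP pose, the force, the opening and the grip force at its end, in the units of the state.
- monitor.get_obs(): the state, without advancing time (a new reading comes with each control period).
- cams.camera(name): name is "scene" or "top"; returns a dict with "pixels" (480x640x3 uint8, blue, green, red), "range_z" (480x640 float32, m along the optical axis (not along the pixel's ray), 0 where there is no reading), "fovy" (degrees; the focal length in pixels is half the picture's height over the tangent of half this angle, whatever the lens; pixels are square), "cx", "cy" (the principal point, pixels), "rvec" (rotation vector, rad) and "tvec" (3), from world to camera coordinates, as OpenCV has them. Camera axes: x right, y down, z forward; pixel columns grow to the right and rows downward; lengths in m; the calibration is good to about 2 mm. A picture is of the moment at which its call begins.
- workorder.hand_in(): hands the job in; it is judged then, once.
The state is a dict: "time": time; "q": joint angles; "joint_velocities": joint speeds; "joint_torque": joint torques, N m; "position": TCP position; "tool_rot": TCP orientation; "ft_force": force on the tool from outside, world axes, zero at the start; "moment": the same for the moment, N m; "grip_width": finger opening in m; "grip_force": force on a finger pad.
Only numpy, scipy, OpenCV 4.12 (cv2) and the standard library are available. Lean on these libraries where they do the work, as an engineer would, in place of code of your own. Each camera call takes 0.05 s, during which the arm holds its last target. There are 200 camera calls.

## Task

The dial cap of the water heater control has come off. Lever the hinged white cover open with the flat screwdriver's blade in the notch of its front wall (do not open it with your fingers), swing the cover right back and lay the screwdriver down on the shelf; then press the dial cap onto its spindle until it clicks, and keep pressing it firmly against its seat. Finish while still holding that push on the cap with the cover open; leave the toggle switch as it is and do not disturb the other things on the shelf.

Things in the scene. Friction and masses are not known exactly. Their poses are not given: they have to be found in the camera images.
- control_box: Low steel control box screwed to the shelf, 130 (its x) x 220 (its y) x 45 mm high. Origin: centre of its underside; x points away from the robot, y to the left. The covered dial is on its left half (y +48 mm), the toggle switch on its right half. A conduit leaves its right side at x +30 mm and enters the shelf 152 mm from the box's centre. It does not move.
- faceplate (a point): Centre of the box's steel faceplate, its top, 45 mm above the shelf. Same axes as the box.
- guard_cover (a joint): Hinged white plastic cover over the dial; angle in rad: 0 shut, grows as the front edge rises and swings away from the robot, stop at 2.7 (right back). Shut, two snap catches hold its front: about 8 N upward at the front edge frees it within 8 mm of rise. Then it swings freely: short of about 1.5 it falls shut, past 1.8 it falls back to its stop and stays.
- guard_edge (a point): Middle of the cover's front top edge; moves with the cover. The cover is a shallow box turned over, open below: 85 mm along x from the hinge to this edge, 76 mm along y, top and walls 3 mm thick, top face 31 mm above the faceplate, walls down to 2 mm above it. No back wall of its own. Tipped right back, the cover reaches about 135 mm above the shelf.
- guard_hinge (a point): Point on the cover's hinge axis, in the middle of its width; the axis runs along the box's y, 74 mm above the shelf (29 mm above the faceplate), 30 mm beyond the box's centre in x. Fixed to the box. Same axes as the box.
- guard_notch (a point): Middle of the pry notch in the foot of the cover's front wall, on its front face; moves with the cover. Shut: 85 mm before and 23 mm below the hinge, 6 mm above the faceplate, 10 mm behind the box's front edge. The notch is 26 mm wide, its upper edge 10 mm above the faceplate: a level blade enters 4 to 5 mm above the faceplate, free for 30 mm. The cover's top underside is 22 mm above this point.
- spindle_seat: Steel collar 30 mm across round the foot of the dial spindle, under the cover. Origin: centre of its top, where the cap's underside rests when home, 5 mm above the faceplate, at x -13, y +48 mm of the box; z up. When the cover is back, near it stand a white wall 27 mm high at the hinge, 47 mm beyond the spindle, and two catch posts 16 mm high, 28 mm nearer the robot and 28 mm to either side.
- spindle_top (a point): Top of the dial spindle: a brass post 10 mm across, 12.5 mm high over its seat, with four sprung steel balls that bulge out to 16 mm across, 5.5 mm above the seat.
- dial_cap: Loose black plastic dial cap, a knurled round knob 34 mm across and 22 mm high, about 25 g. Origin: centre of its underside, z up. It goes on at any turn. Set on the spindle it rests on the balls about 8 mm above its seat; pressing takes up to about 10 N over the next 3 mm, then the balls give way (click), the force drops and they draw it on to the hard seat.
- cap_top (a point): Centre of the dial cap's flat top with its thin pointer line. Below, the cap has a blind bore 21 mm wide and 16 mm deep, its mouth narrowed to 12.8 mm by a lip 2 mm thick.
- screwdriver: Loose flat-blade screwdriver, 175 mm long, lying with the blade level, about 85 g. Origin: underside of the handle's middle; x to the blade tip, z up as it lies. Handle grey, 90 mm long (x -45 to +45 mm), 22 mm square, axis 11 mm above the underside; then a collar 15 mm across, a round shank 6 mm across and a flat blade 7 mm wide (y), 2 mm thick (z), over the last 15 mm.
- screwdriver_tip (a point): Middle of the screwdriver's blade tip, 130 mm from the screwdriver's origin along its x and 11 mm above it. Same axes as the screwdriver.
- toggle (a joint): Toggle switch lever on the faceplate at x 0, y -60 mm of the box, ending 31 mm above the faceplate. Rad: 0 off (leaning to the robot), as it starts; 0.5 flipped on. To be left alone.
- votive: Bystander: small glass votive dish, 68 mm across, 30 mm high, standing before the box; origin at the centre of its underside.
- carabiner_keys: Bystander: stainless carabiner with two keys, 130 mm long, lying flat, 8 mm high.
- power_bank: Bystander: mint green power bank, 68 x 135 x 16 mm, lying flat.
- flashlight: Bystander: black compact flashlight, 110 mm long, 27 mm thick, lying.
- bike_light: Bystander: white bike light, 70 x 38 x 26 mm.
Not all that is in view belongs to the job. Of the things shaped like the dial_cap, the black one is meant. Of the things that look like the screwdriver, take the one that is farthest from the robot's base at the start.

How it is judged:
On the way, in this order (a step that is already met when the one before it is completed fails the run):
1. the screwdriver levers the cover off its catches (value of joint guard_cover above 0.2 rad and contact force between screwdriver and guard_cover above 0.1 N).
2. the cover is swung right back (value of joint guard_cover above 2.2 rad), for 0.1 s.
3. the cap has clicked fully home on the spindle (z of dial_cap in the frame of spindle_seat below 0.002 m and horizontal distance between dial_cap and spindle_seat below 0.003 m), for 0.1 s.
At the end, for the whole second after the job is handed in: The hand still presses the cap at the end: cap within 2 mm of its seat, within 3 mm of the spindle axis, upright (0.1 rad), pressed on its seat with over 3 N through the last second; cover open past 2.2 rad; screwdriver at rest on the shelf, out of the hand (all of step 3 and z of dial_cap in the frame of spindle_seat above -0.003 m and angle between the z axis of dial_cap and the z axis of spindle_seat, either way round below 0.1 rad and contact force between dial_cap and spindle_seat above 3 N and contact force between the fingers and dial_cap above 1 N and value of joint guard_cover above 2.2 rad and height (world z) of screwdriver between -0.01 and 0.02 m and contact force between the fingers and screwdriver below 0.1 N and linear speed of screwdriver below 0.02 m/s); the arm keeps its last pose, push and grip.
It fails at once if the hand itself touches the cover before it has been levered past 1.2 rad (contact force between any of the arm, the fingers and guard_cover above 0.5 N and value of joint guard_cover below 1.2 rad).
It fails at once if the toggle switch is flipped (value of joint toggle above 0.2 rad).
It fails at once if a bystander is pushed more than 30 mm (distance of any of votive, carabiner_keys, power_bank, flashlight, bike_light from where it was at the start of the episode above 0.03 m).
It also fails if it takes over 62 s, if anything falls off the work surface, if the arm or the gripper's body presses on something with over 40 N, if the wrist force passes 120 N, or if a joint passes its speed limit or range.

## Working session

There is one attempt and no reset: what is moved stays moved. The work goes in short steps, Python scripts to look and compute and a tool call to move; the robot and the scene stay as the last step left them, time stands still between calls to the robot, and variables do not carry over. Pictures are saved under pics/ and viewed, at most 10 in all, crops included, and the job is handed in when it is done.

Besides the shell and the picture viewer there is one more tool, called after "Call:" as name(argument=value, ...) on one line, values as JSON. send_rows: Moves the arm, as the interface text tells. Its arguments: {"type":"object","properties":{"moves":{"type":"array","items":{"type":"number"}},"grip_force":{"type":"number"}},"required":["moves"]}

```bash
mkdir -p pics; cat > h.py <<'E'
import numpy as np, cv2
from rig import monitor, cams, workorder, robot
def cam(n):
    c=cams.camera(n); R,_=cv2.Rodrigues(np.array(c['rvec'],float)); f=240/np.tan(np.radians(c['fovy'])/2)
    c.update(R=R,f=f,t=np.array(c['tvec'],float).ravel(),name=n); return c
def ray(c,u,v):
    d=np.array([(u-c['cx'])/c['f'],(v-c['cy'])/c['f'],1.]); return -c['R'].T@c['t'], c['R'].T@d
def onz(c,u,v,z):
    o,d=ray(c,u,v); return o+d*(z-o[2])/d[2]
def cloud(c):
    v,u=np.mgrid[:480,:640]; Z=c['range_z']
    P=np.stack([(u-c['cx'])/c['f']*Z,(v-c['cy'])/c['f']*Z,Z],-1)-c['t']
    return P@c['R']
def proj(c,p):
    q=c['R']@np.array(p)+c['t']; return c['f']*q[0]/q[2]+c['cx'],c['f']*q[1]/q[2]+c['cy']
E
python3 - <<'E'
from h import *
for n in('scene','top'):
    c=cam(n); cv2.imwrite(f'pics/{n}0.png',c['pixels']); np.savez(f'{n}0.npz',**{k:v for k,v in c.items()})
    print(n,c['f'],c['cx'],c['cy'],-c['R'].T@c['t'],c['R'])
o=monitor.get_obs(); print(o)
E
ls
```

```text
scene 623.0223122224756 334.1653691039804 245.76399576754775 [0.97280842 0.56483593 1.1466462 ] [[-0.75939951  0.65049938  0.01276498]
 [ 0.52749909  0.62705563 -0.57318927]
 [-0.38086362 -0.42854613 -0.81932357]]
top 616.3395159338663 314.7615716319514 246.6644545149204 [0.27513033 0.03254928 1.5230885 ] [[-0.02845293 -0.99947337  0.01560143]
 [-0.98928374  0.02591995 -0.14368661]
 [ 0.14320655 -0.01952254 -0.98950026]]
{'time': 0.1, 'q': array([ 1.02750116e+00,  5.28409229e-01,  1.43373809e+00,  5.83973806e-06,
        1.18137748e+00, -1.78500938e-01]), 'joint_velocities': array([-0.00289551, -0.00306863, -0.0013615 ,  0.00030784,  0.0009725 ,
       -0.00067936]), 'joint_torque': array([ 9.57651264e-05, -4.40984881e+01, -1.77149159e+01,  6.34481013e-02,
        5.32611029e-02, -6.21454410e-05]), 'position': array([0.22262544, 0.58335547, 0.23565879]), 'tool_rot': array([ 1.81388453e-01,  9.83411051e-01, -9.02882846e-04, -3.43659816e-04]), 'ft_force': array([-0.14882288, -0.08548379,  0.51159316]), 'moment': array([-0.02127735, -0.02686765,  0.0285639 ]), 'grip_force': 0.0, 'grip_width': 0.0866718047465788}
h.py
pics
scene0.npz
top0.npz
```

View pics/top0.png

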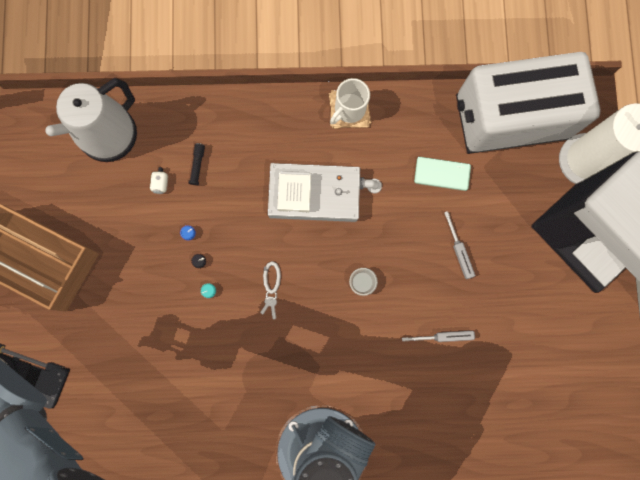

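View pics/scene0.png

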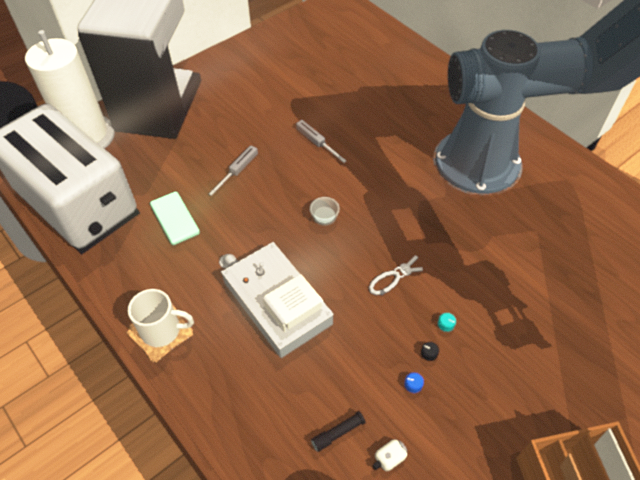

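The top view shows:
- **Box and cover:** the box is at (314,192) and the white cover at (293,190).
- **Screwdriver candidates:** A is at (460,245) and B at (440,338). A is farther from the base at about (325,450), so I take A.
- **Cap candidates:** blue at (188,232), black at (199,261) and teal at (208,290). I take the black one.
- **Bystanders:** the votive is at (363,281) and the keys at (271,290).

```bash
cat > m.py <<'E'
from h import *
def ld(n):
    d=np.load(f'{n}0.npz',allow_pickle=True); return {k:d[k][()] if d[k].ndim==0 else d[k] for k in d}
def comps(m,P,amin=15):
    n,l,s,_=cv2.connectedComponentsWithStats(m.astype(np.uint8)); 
    for i in range(1,n):
        if s[i,4]>amin: yield l==i,s[i]
for n in('top','scene'):
    c=ld(n); P=cloud(c); X,Y,Z=P[...,0],P[...,1],P[...,2]
    reg=(X>.25)&(X<.75)&(Y>-.45)&(Y<.45)
    print(n,'shelf z',np.median(Z[reg]))
    for nm,lo,hi in(('plate',.04,.05),('cover',.069,.083)):
        b=max(comps(reg&(Z>lo)&(Z<hi),P),key=lambda t:t[1][4]); q=P[b[0]][:,:2].astype(np.float32)
        print(nm,b[1],np.median(P[b[0]][:,2]),cv2.minAreaRect(q))
    b,g,r=[c['pixels'][...,i].astype(int) for i in range(3)]
    blk=reg&(np.maximum(np.maximum(b,g),r)<70)&(Z>.008)
    for k,s in comps(blk,P): print('black',s,np.mean(P[k],0),P[k].min(0),P[k].max(0))
    hsv=cv2.cvtColor(c['pixels'],cv2.COLOR_BGR2HSV)
    gry=reg&(hsv[...,1]<70)&(hsv[...,2]>70)&(Z<.035)&(Y<-.1)
    for k,s in comps(gry,P,40):
        q=P[k][:,:2].astype(np.float32); print('grey',s,cv2.minAreaRect(q),np.median(P[k][:,2]))
c=ld('top')
a=c['pixels'][195:285,420:500]; d=c['pixels'][215:305,165:245]
cv2.imwrite('pics/crop.png',np.hstack([cv2.resize(a,(390,440),interpolation=2),cv2.resize(d,(390,440),interpolation=2)]))
E
python3 m.py
```

```text
top shelf z 0.0021639486146798155
plate [ 268  163   95   56 2835] 0.045942343314358175 ((0.6283727288246155, -0.0018165037035942078), (0.2287876307964325, 0.13211362063884735), 86.07089233398438)
cover [ 277  171   34   40 1146] 0.07756702057631926 ((0.6229543089866638, 0.05123342201113701), (0.0761457309126854, 0.09468545764684677), 86.00141143798828)
black [189 148  15  37 306] [0.70166066 0.29141909 0.03341631] [0.27513033 0.03254928 0.00814165] [0.74996767 0.31216404 1.5230885 ]
black [192 255  14  13 118] [0.46276788 0.28709565 0.03462796] [0.27513033 0.03254928 0.00944995] [0.48006972 0.30401538 1.5230885 ]
grey [ 414  157   57   34 1498] ((0.6760769486427307, -0.32755905389785767), (0.14195440709590912, 0.07641081511974335), 80.63732147216797) 0.016637630505059963
grey [359 178  23  17 225] ((0.647321343421936, -0.14039452373981476), (0.03748900070786476, 0.06076211482286453), 5.082213401794434) 0.017216525001304907
grey [444 211  31  68 516] ((0.491670697927475, -0.3552756905555725), (0.1764812469482422, 0.031022369861602783), 16.952592849731445) 0.01998335759383605
grey [35
[... 1283 characters left out ...]
88165664673, 0.027065536007285118), 89.71054077148438) 0.01897973420528012
grey [209 146  49  49 472] ((0.4864928722381592, -0.36085376143455505), (0.18186895549297333, 0.04129248857498169), 18.361825942993164) 0.018331686158445062
grey [ 150  191   50   54 1557] ((0.6705796718597412, -0.33372393250465393), (0.15252894163131714, 0.07232929021120071), 80.0590591430664) 0.015683396814483795
grey [310 197  29  27 468] ((0.4014930725097656, -0.13196447491645813), (0.0635162815451622, 0.06607463210821152), 89.26268768310547) 0.011380603100788554
grey [219 254  25  16 171] ((0.6476744413375854, -0.1454862654209137), (0.04575882852077484, 0.04991539940237999), 36.26737976074219) 0.02174482090955185
```

View pics/crop.png

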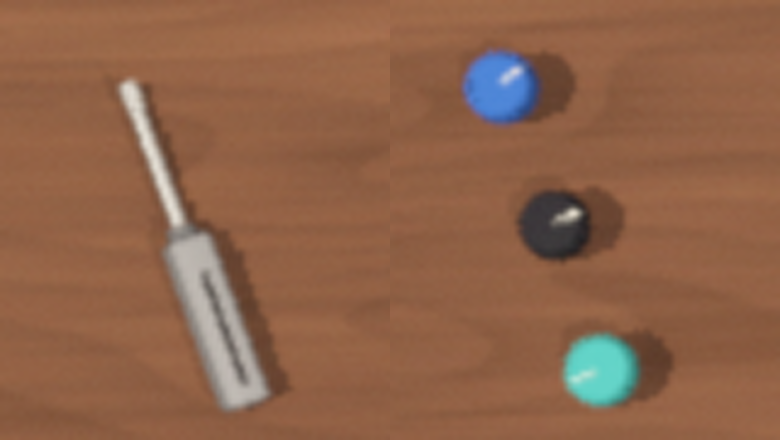

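The left crop shows screwdriver A, with its tip near top-view pixel (447,212) and its butt near (470,277). The right crop shows the black cap at (199,261) between the blue and teal ones. Next I refine both positions with rays.

```bash
cat > m2.py <<'E'
from h import *
exec(open('m.py').read().split('for n in')[0].replace('from h import *',''))
for n,box,bb in(('top',(425,200,490,285),(185,248,215,275)),('scene',(200,138,265,200),(415,335,445,365))):
    c=ld(n); im=c['pixels']; hsv=cv2.cvtColor(im,cv2.COLOR_BGR2HSV)
    x0,y0,x1,y1=box; m=np.zeros((480,640),np.uint8); m[y0:y1,x0:x1]=(hsv[y0:y1,x0:x1,1]<75)&(hsv[y0:y1,x0:x1,2]>90)
    k=max(comps(m,0),key=lambda t:t[1][4])[0]; v,u=np.nonzero(k)
    p=np.array([onz(c,a,b,.013)[:2] for a,b in zip(u,v)]); 
    mu=p.mean(0); d=np.linalg.svd(p-mu)[2][0]; d*=np.sign(d[0]); s=(p-mu)@d; w=(p-mu)@[-d[1],d[0]]
    print(n,len(p),'dir deg',np.degrees(np.arctan2(d[1],d[0])),'tip',mu+d*s.max(),'butt',mu+d*s.min(),'len',np.ptp(s))
    h=s<s.min()+.08; print('handle w mean',mu+d*s[h].mean()+np.array([-d[1],d[0]])*(w[h].max()+w[h].min())/2,np.ptp(w[h]))
    x0,y0,x1,y1=bb; m[:]=0; m[y0:y1,x0:x1]=hsv[y0:y1,x0:x1,2]<75
    k=max(comps(m,0),key=lambda t:t[1][4])[0].astype(np.uint8)
    cs=cv2.findContours(k,0,1)[0]; (cu,cv),r=cv2.minEnclosingCircle(cs[0]); print('cap px',cu,cv,r,onz(c,cu,cv,.011))
E
python3 m2.py
```

```text
top 536 dir deg 17.067688276275106 tip [ 0.57489754 -0.32717166] butt [ 0.40656544 -0.37885348] len 0.1760872126211379
handle w mean [ 0.44475205 -0.36702106] 0.027450686594841945
cap px 198.8030242919922 260.7121276855469 7.015276908874512 [0.46649225 0.28935994 0.011     ]
scene 486 dir deg 18.09940684903008 tip [ 0.57455551 -0.32702851] butt [ 0.40150157 -0.38358927] len 0.18206258969598094
handle w mean [ 0.44094202 -0.3705799 ] 0.03246773251773881
cap px 428.80950927734375 351.1190490722656 9.436761856079102 [0.46725441 0.28699481 0.011     ]
```

Call:
send_rows(moves=[1,9.5,-17.5,0,0,0,0.6,1,9.5,-17.5,0,0,0,0.6,1,9.5,-17.5,0,0,0,0.6,1,9.5,-17.5,0,0,0,0.6,1,9.5,-17.5,0,0,0,0.6], grip_force=60)

```text
time: 0.52
position: [0.3166, 0.4101, 0.2362]
tool_rot: [-0.115, 0.993, -0.0, -0.0]
ft_force: [0.6, 0.2, -0.4]
grip_width: 0.087
grip_force: 0.0
```

Call:
send_rows(moves=[1,9.5,-17.5,0,0,0,0.07,1,9.5,-17.5,0,0,0,0.07,1,9.5,-17.5,0,0,0,0.07,1,9.5,-17.5,0,0,0,0.07,1,9.5,-17.5,0,0,0,0.07])

```text
time: 0.93
position: [0.4123, 0.2344, 0.2364]
tool_rot: [-0.146, 0.989, -0.0, -0.0]
ft_force: [1.1, 1.1, -0.7]
grip_width: 0.0868
grip_force: 0.0
```

Call:
send_rows(moves=[1,3,-20,0,0,0,0,1,3,-20,0,0,0,0,1,3,-20,0,0,0,0,1,3,-20,0,0,0,0,1,3,-20,0,0,0,0])

```text
time: 1.35
position: [0.4413, 0.0345, 0.2364]
tool_rot: [-0.146, 0.989, -0.0, -0.0]
ft_force: [1.5, 1.0, 1.1]
grip_width: 0.087
grip_force: 0.0
```

Call:
send_rows(moves=[1,2,-20,0,0,0,0,1,2,-20,0,0,0,0,1,2,-20,0,0,0,0,1,2,-20,0,0,0,0,1,2,-20,0,0,0,0])

```text
time: 1.77
position: [0.4614, -0.166, 0.2365]
tool_rot: [-0.146, 0.989, -0.0, 0.0]
ft_force: [0.6, 1.5, -0.1]
grip_width: 0.0869
grip_force: 0.0
```

Call:
send_rows(moves=[1,2,-19,0,0,0,0.01,1,2,-19,0,0,0,0.01,1,2,-19,0,0,0,0.01,1,2,-19,0,0,0,0.01,1,2,-19,0,0,0,0.01])

```text
time: 2.18
position: [0.4815, -0.3579, 0.2363]
tool_rot: [-0.15, 0.989, -0.001, 0.0]
ft_force: [-0.3, -0.6, -1.4]
grip_width: 0.0869
grip_force: 0.0
```

Call:
send_rows(moves=[1,0,0,-17,0,0,0,1,0,0,-17,0,0,0,1,0,0,-17,0,0,0,1,0,0,-17,0,0,0,1,0,0,-17,0,0,0])

```text
time: 2.6
position: [0.4767, -0.3485, 0.0579]
tool_rot: [-0.151, 0.988, 0.008, -0.005]
ft_force: [-1.6, 0.7, -1.1]
grip_width: 0.0869
grip_force: 0.0
```

```bash
python3 - <<'E'
from h import *
print(monitor.get_obs()['position'])
a=cam('scene')['pixels'][90:250,150:350]; b=cam('top')['pixels'][150:310,390:590]
cv2.imwrite('pics/g1.png',np.hstack([cv2.resize(i,(400,320)) for i in(a,b)]))
E
```

```text
[ 0.47669853 -0.3484924   0.05786393]
```

View pics/g1.png

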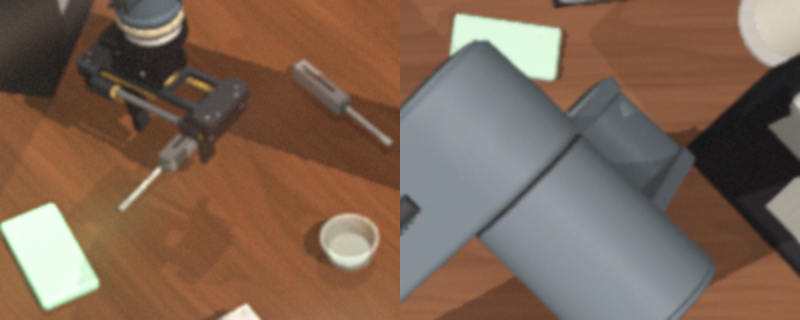

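The fingers straddle the front of the handle. The pose lags a little, so I descend slowly and let it settle.

Call:
send_rows(moves=[1,0,0,0,0,0,0,1,0,0,0,0,0,0,1,0,0,-2.5,0,0,0,1,0,0,-2.5,0,0,0,1,0,0,-2.5,0,0,0])

```text
time: 3.12
position: [0.4818, -0.3533, 0.0434]
tool_rot: [-0.152, 0.988, -0.001, 0.0]
ft_force: [-0.1, 0.3, 0.4]
grip_width: 0.0871
grip_force: 0.0
```

Call:
send_rows(moves=[1,0,-0.2,-1.5,0,0,0,1,0,-0.2,-2.6,0,0,0,1,0,-0.2,-2.6,0,0,0,0.3,0,-0.2,-2.6,0,0,0,0,0,-0.2,-2.6,0,0,0])

```text
time: 3.53
position: [0.4817, -0.3552, 0.0164]
tool_rot: [-0.152, 0.988, -0.0, 0.0]
ft_force: [1.4, -0.2, -0.0]
grip_width: 0.0804
grip_force: 0.0
```

Call:
send_rows(moves=[0,0,0,0,0,0,0,0,0,0,0,0,0,0,0,0,0,0,0,0,0,0,0,0,0,0,0,0,0,0,0,0,0,0,0])

```text
time: 3.95
position: [0.4815, -0.3551, 0.0157]
tool_rot: [-0.152, 0.988, -0.0, 0.0]
ft_force: [0.1, -0.1, 0.7]
grip_width: 0.0481
grip_force: 0.0
```

Call:
send_rows(moves=[0,0,0,0,0,0,0,0,0,0,0,0,0,0,0,0,0,0,0,0,0,0,0,0,0,0,0,0,0,0,0,0,0,0,0])

```text
time: 4.37
position: [0.4815, -0.3551, 0.0155]
tool_rot: [-0.152, 0.988, -0.0, 0.0]
ft_force: [-0.8, 0.1, -0.7]
grip_width: 0.0215
grip_force: 59.8
```

Call:
send_rows(moves=[0,0,0,0,0,0,0,0,0,0,0,0,0,0,0,0,0,0,0,0,0,0,0,0,0,0,0,0,0,0,0,0,0,0,0])

```text
time: 4.78
position: [0.4815, -0.355, 0.0155]
tool_rot: [-0.152, 0.988, -0.0, 0.0]
ft_force: [0.2, -0.1, -0.5]
grip_width: 0.0215
grip_force: 59.8
```

Call:
send_rows(moves=[0,0,0,4,0,0,0,0,0,0,8,0,0,0,0,0,0,12,0,0,-0.12,0,0,0,12,0,0,-0.24,0,0,0,12,0,0,-0.36])

```text
time: 5.2
position: [0.4828, -0.3564, 0.1388]
tool_rot: [0.031, 1.0, -0.002, 0.002]
ft_force: [-0.4, 0.4, -0.4]
grip_width: 0.0214
grip_force: 59.8
```

```bash
cat > m3.py <<'E'
exec(open('m.py').read().split('for n in')[0])
for n,pc in(('top',(268,158,365,226)),('scene',(215,236,338,362))):
    c=ld(n); P=cloud(c); Z=P[...,2]
    x0,y0,x1,y1=pc
    w=np.zeros((480,640),bool); w[y0:y1,x0:x1]=1
    # cover-top mask by depth & ray to known plane
    for nm,lo,hi,z in(('cover',.066,.09,.076),('plate+cover',.036,.09,.045)):
        k=max(comps(w&(Z>lo)&(Z<hi),0),key=lambda t:t[1][4])[0].astype(np.uint8)
        k=cv2.morphologyEx(k,cv2.MORPH_OPEN,np.ones((5,5)))
        ct=max(cv2.findContours(k,0,1)[0],key=cv2.contourArea)[:,0,:]
        q=np.array([onz(c,a,b,z)[:2] for a,b in ct]); 
        ap=cv2.approxPolyDP(ct.reshape(-1,1,2),4,True)[:,0]
        print(n,nm,[(tuple(a),onz(c,*a,z)[:2].round(4).tolist()) for a in ap])
E
python3 m3.py
```

```text
top cover [((np.int32(280), np.int32(171)), [0.6712, 0.0826]), ((np.int32(277), np.int32(208)), [0.5804, 0.0917]), ((np.int32(308), np.int32(209)), [0.576, 0.0176]), ((np.int32(309), np.int32(173)), [0.6646, 0.0128]), ((np.int32(296), np.int32(172)), [0.6678, 0.0441]), ((np.int32(295), np.int32(177)), [0.6555, 0.0468]), ((np.int32(294), np.int32(172)), [0.6679, 0.0489])]
top plate+cover [((np.int32(270), np.int32(164)), [0.6981, 0.108]), ((np.int32(275), np.int32(173)), [0.6749, 0.0961]), ((np.int32(270), np.int32(174)), [0.6727, 0.1085]), ((np.int32(269), np.int32(215)), [0.57, 0.1128]), ((np.int32(357), np.int32(218)), [0.5571, -0.1018]), ((np.int32(358), np.int32(167)), [0.6852, -0.1092])]
scene cover [((np.int32(302), np.int32(276)), [0.5737, 0.0197]), ((np.int32(265), np.int32(296)), [0.6591, 0.0089]), ((np.int32(281), np.int32(323)), [0.6718, 0.0769]), ((np.int32(321), np.int32(302)), [0.583, 0.0909])]
scene plate+cover [((np.int32(270), np.int32(243)), [0.5621, -0.1062]), ((np.int32(223), np.int32(270)), [0.6793, -0.1143]), ((np.int32(223), np.int32(275)), [0.6864, -0.1041]), ((np.int32(276), np.int32(346)), [0.7011, 0.0961]), ((np.int32(284), np.int32(348)), [0.6919, 0.1094]), ((np.int32(328), np.int32(319)), [0.5861, 0.1161]), ((np.int32(330), np.int32(310)), [0.5698, 0.1031])]
```

Call:
send_rows(moves=[0,-1,4,0,0,0,0,0,-2,8,0,0,0,0,0,-3,12,0,0,0,0,0,-3.8,16,0,0,0,0,0,-3.8,20,0,0,0,0])

```text
time: 5.62
position: [0.4408, -0.1527, 0.1354]
tool_rot: [0.029, 1.0, 0.001, -0.001]
ft_force: [0.5, 1.2, -1.8]
grip_width: 0.0215
grip_force: 59.8
```

Call:
send_rows(moves=[0,0,4,0,0,0,0,0,0,8,0,0,0,0,0,0,12,0,0,0,0,0,0,16,0,0,0,0,0,0,20,0,0,0,0])

```text
time: 6.03
position: [0.4429, 0.0468, 0.1357]
tool_rot: [0.028, 1.0, 0.0, -0.0]
ft_force: [0.4, 0.5, -1.2]
grip_width: 0.0216
grip_force: 59.8
```

Call:
send_rows(moves=[0,0,1.7,-1,0,0,0,0,0,1.7,-3,0,0,0,0,0,1.7,-5,0,0,0,0,0,1.7,-6,0,0,0,0,0,1.7,-6,0,0,0])

```text
time: 6.45
position: [0.442, 0.0624, 0.0739]
tool_rot: [0.027, 1.0, 0.0, -0.002]
ft_force: [-0.5, 1.0, -0.0]
grip_width: 0.0219
grip_force: 59.8
```

```bash
python3 - <<'E'
from h import *
o=monitor.get_obs();print(o['position'],o['tool_rot'])
C={n:cam(n) for n in('scene','top')}
for n in C: print(n,'exp tip',proj(C[n],o['position']+[.0968,-.006,-.0045]),'notch',proj(C[n],[.577,.053,.05]))
a=C['scene']['pixels'][225:345,240:400]; b=C['top']['pixels'][150:270,230:390]
cv2.imwrite('pics/g2.png',np.vstack([cv2.resize(i,(400,300),interpolation=2) for i in(a,b)]))
E
```

```text
[0.44198165 0.06240541 0.07391222] [ 2.73941850e-02  9.99622340e-01  1.56534820e-04 -2.17065994e-03]
scene exp tip (np.float64(326.8390402474225), np.float64(280.0682845792468)) notch (np.float64(311.3921907724136), np.float64(294.3089841480238))
top exp tip (np.float64(292.19775027359094), np.float64(225.22448175198252)) notch (np.float64(293.39692603445883), np.float64(211.1569082258069))
```

View pics/g2.png

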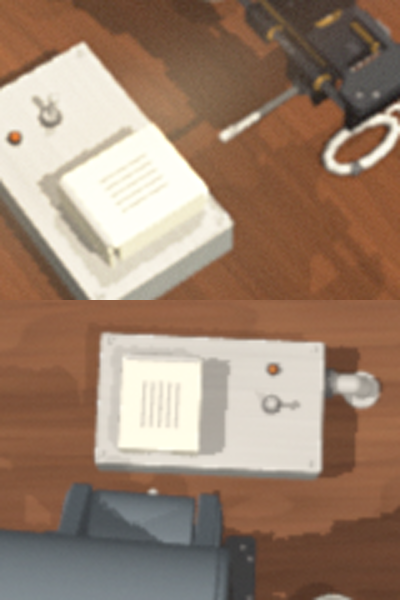

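The scene crop (top half) shows the blade tip at full-frame pixel (329,280). The top view has it at (291,226). Both are within 2 px of prediction and in line with the notch. Next I lower it to notch height.

Call:
send_rows(moves=[0,0,-0.3,-1,0,0,0,0,0,-0.3,-2,0,0,0,0,0,-0.3,-2,0,0,0,0,0,-0.3,-2,0,0,0,0,0,-0.3,-2,0,0,0])

```text
time: 6.97
position: [0.444, 0.0588, 0.0564]
tool_rot: [0.028, 1.0, -0.0, 0.001]
ft_force: [-0.2, -0.6, -1.3]
grip_width: 0.0213
grip_force: 59.8
```

Call:
send_rows(moves=[0,0,0,-0.2,0,0,0,0,1,-0.05,-0.2,0,0,0,0,2,-0.1,-0.2,0,0,0,0,3,-0.15,-0.2,0,0,0,0,3,-0.15,-0.2,0,0,0])

```text
time: 7.38
position: [0.4782, 0.0569, 0.054]
tool_rot: [0.028, 1.0, -0.0, 0.003]
ft_force: [-0.1, 0.1, -0.6]
grip_width: 0.0219
grip_force: 59.8
```

Call:
send_rows(moves=[0,0.8,-0.05,0,0,0,0,0,1.6,-0.1,0,0,0,0,0,2.4,-0.15,0,0,0,0,0,3.2,-0.2,0,0,0,0,0,3.2,-0.2,0,0,0,0])

```text
time: 7.8
position: [0.5079, 0.0552, 0.0536]
tool_rot: [0.028, 1.0, -0.0, 0.001]
ft_force: [0.2, -0.1, -0.6]
grip_width: 0.0217
grip_force: 59.8
```

```bash
python3 - <<'E'
from h import *
o=monitor.get_obs();print(o['position'],o['ft_force'],o['moment'])
C={n:cam(n) for n in('scene','top')}
a=C['scene']['pixels'][225:345,240:400]; b=C['top']['pixels'][150:270,230:390]
cv2.imwrite('pics/g3.png',np.vstack([cv2.resize(i,(400,300),interpolation=2) for i in(a,b)]))
E
```

```text
[0.50788514 0.05516714 0.05364176] [ 0.24586612 -0.13125829 -0.62452219] [ 0.06652769 -0.04741857 -0.00865075]
```

View pics/g3.png

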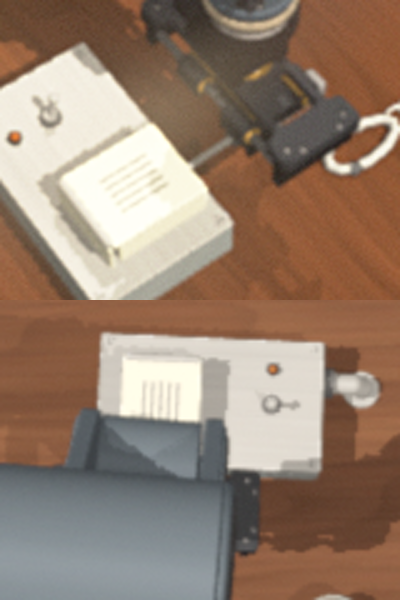

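The blade is in the notch with no contact force: in the scene crop the shank disappears under the front wall near (192,165). Now I lift.

Call:
send_rows(moves=[0,0,0,0.5,0,0,0,0,-0.1,0,1,0,-0.02,0,0,-0.1,0,1.5,0,-0.04,0,0,-0.2,0,2,0,-0.06,0,0,-0.2,0,2.5,0,-0.08,0])

```text
time: 8.32
position: [0.5032, 0.0554, 0.0795]
tool_rot: [0.028, 0.999, 0.001, 0.041]
ft_force: [0.2, -0.5, -2.0]
grip_width: 0.0213
grip_force: 60.0
```

```bash
python3 - <<'E'
from h import *
o=monitor.get_obs();print(o['position'],o['ft_force'],o['moment'])
C={n:cam(n) for n in('scene','top')}
a=C['scene']['pixels'][205:325,240:400]; b=C['top']['pixels'][150:270,230:390]
cv2.imwrite('pics/g4.png',np.vstack([cv2.resize(i,(400,300),interpolation=2) for i in(a,b)]))
E
```

```text
[0.503194   0.05544854 0.07950556] [ 0.20718881 -0.45275377 -2.00639024] [0.04823054 0.02819281 0.05991994]
```

View pics/g4.png

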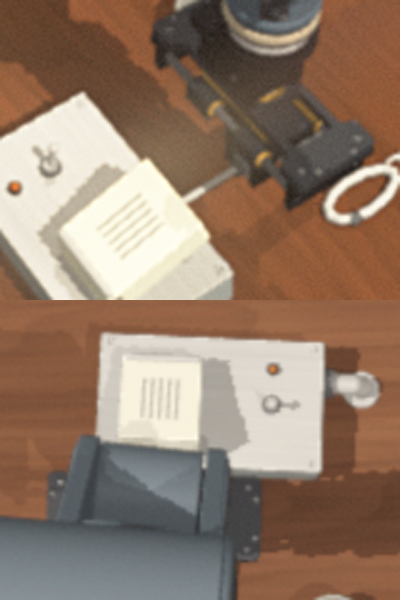

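The cover is off its catches: the blade holds it up about 0.25 rad and the wrist force is small. I swing it on along its arc.

Call:
send_rows(moves=[0,0.1,0,1.3,0,0,0,0,0.4,0,2.6,0,0,0,0,0.9,-0.05,3.8,0,0,0,0,1.5,-0.1,4.8,0,0,0,0,2,-0.1,5.5,0,0,0])

```text
time: 8.83
position: [0.5245, 0.0542, 0.1349]
tool_rot: [0.028, 0.999, 0.001, 0.041]
ft_force: [1.2, 0.6, -1.1]
grip_width: 0.022
grip_force: 60.0
```

```bash
cat > cov.py <<'E'
from h import *
o=monitor.get_obs();print(o['position'],o['ft_force'])
c=cam('scene');P=cloud(c)
b=c['pixels'].astype(int); yaw=-.066; d=P-np.array([.662,.048,.074])
xb=d[...,0]*np.cos(yaw)+d[...,1]*np.sin(yaw); yb=-d[...,0]*np.sin(yaw)+d[...,1]*np.cos(yaw)
m=(abs(yb)<.032)&(xb>-.1)&(xb<.12)&(P[...,2]>.065)&(P[...,2]<.2)&(b.min(-1)>150)
print(m.sum()); q=np.c_[xb[m],d[...,2][m]]
r=np.hypot(*q.T); th=np.arctan2(q[:,1],-q[:,0]); print('theta pctl',np.percentile(th[r>.05],[5,25,50,75,95]) if (r>.05).sum()>5 else None,'zmax',q[:,1].max()+.074)
E
python3 cov.py
```

```text
[0.52450488 0.05422904 0.1348827 ] [ 1.16467973  0.64767801 -1.09336827]
1210
theta pctl [0.75348558 0.91641798 1.04777987 1.07102267 1.09279409] zmax 0.15410232575968968
```

Call:
send_rows(moves=[0,1,-0.05,0.5,0,0,0,0,2,-0.1,0.8,0,0,0,0,3.2,-0.2,0.8,0,0,0,0,4.4,-0.25,0.8,0,0,0,0,5.6,-0.3,0.8,0,0,0])

```text
time: 9.3
position: [0.5794, 0.0515, 0.1412]
tool_rot: [0.028, 0.999, 0.001, 0.04]
ft_force: [-0.1, -0.1, -1.1]
grip_width: 0.0211
grip_force: 60.0
```

```bash
python3 cov.py
```

```text
[0.57941048 0.05146521 0.14119189] [-0.10342507 -0.10973156 -1.08197375]
526
theta pctl [1.22270423 1.53965568 1.62822543 1.71533976 1.78499961] zmax 0.16642208910134515
```

Call:
send_rows(moves=[0,1,-0.05,0,0,0,0,0,2,-0.1,0,0,0,0,0,2.8,-0.15,0,0,0,0,0,2.8,-0.15,0,0,0,0,0,2.8,-0.15,0,0,0,0])

```text
time: 9.77
position: [0.607, 0.0499, 0.1412]
tool_rot: [0.028, 0.999, 0.001, 0.039]
ft_force: [1.0, 0.8, -0.8]
grip_width: 0.0216
grip_force: 60.0
```

```bash
python3 cov.py
```

```text
[0.60700158 0.04994294 0.14117781] [ 0.96044605  0.78094005 -0.82952939]
963
theta pctl [1.61506849 2.39039531 2.54878214 2.6524474  2.69316527] zmax 0.14808935163543926
```

The cover is at its stop. I retreat and lay the screwdriver in the gap between the keys and the votive.

Call:
send_rows(moves=[0,-3,0,0,0,0,0,0,-6,0,0,0,0,0,0,-10,-0.5,0,0,0.02,0,0,-14,-1,0,0,0.05,0,0,-17.7,-2,0,0,0.08,0])

```text
time: 10.23
position: [0.4265, 0.0308, 0.1416]
tool_rot: [0.027, 1.0, 0.0, -0.002]
ft_force: [-0.7, -1.0, -1.2]
grip_width: 0.0217
grip_force: 60.0
```

Call:
send_rows(moves=[0,0,0,-3,0,0,0,0,0,0,-6,0,0,0,0,0,0,-9,0,0,0,0,0,0,-10,0,0,0,0,0,0,-10,0,0,0])

```text
time: 10.65
position: [0.4283, 0.0302, 0.0397]
tool_rot: [0.028, 1.0, 0.0, -0.003]
ft_force: [-0.9, 0.4, -1.0]
grip_width: 0.0213
grip_force: 60.0
```

Call:
send_rows(moves=[0,0,0,0,0,0,0,0,0,0,0,0,0,0])

```text
time: 10.82
position: [0.4306, 0.03, 0.0423]
tool_rot: [0.028, 1.0, -0.0, 0.001]
ft_force: [0.1, 1.2, -1.7]
grip_width: 0.0217
grip_force: 60.0
```

```bash
python3 cov.py; python3 - <<'E'
from h import *
c=cam('scene'); o=monitor.get_obs(); print(o['tool_rot'],[proj(c,p) for p in((.35,.03,.01),(.53,.03,.01))])
cv2.imwrite('pics/g5.png',cv2.resize(c['pixels'][150:350,220:480],(780,600),interpolation=2))
E
```

```text
[0.43064224 0.02997991 0.0422801 ] [ 0.11195092  1.21791299 -1.66437943]
942
theta pctl [2.37373021 2.47241584 2.60543432 2.65995158 2.69893509] zmax 0.13800307762368574
[ 2.76810034e-02  9.99616107e-01 -1.90354535e-04  1.16823125e-03] [(np.float64(383.4391141845913), np.float64(240.24141472421215)), (np.float64(321.9071557119089), np.float64(284.4636899214147))]
```

View pics/g5.png

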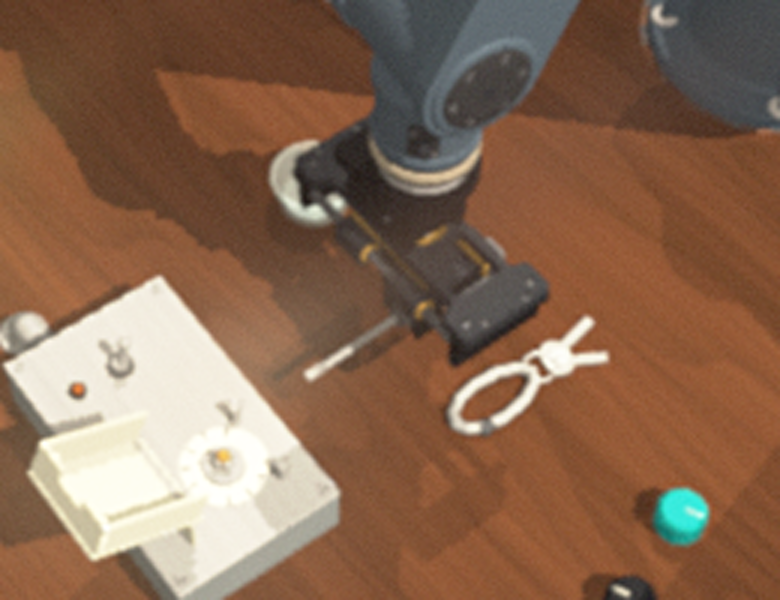

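The cover lies right back, and the spindle is visible at scene pixel (295,303). The screwdriver is clear of the keys and the votive, so I lower and release it.

Call:
send_rows(moves=[0,0,0,-1.3,0,0,0,0,0,0,-2.5,0,0,0,0,0,0,-2.6,0,0,0,0,0,0,-2.6,0,0,0,0,0,0,-2.6,0,0,0])

```text
time: 11.33
position: [0.4308, 0.0299, 0.0163]
tool_rot: [0.028, 1.0, -0.0, 0.001]
ft_force: [-0.2, 0.4, -0.1]
grip_width: 0.0213
grip_force: 60.0
```

Call:
send_rows(moves=[0.5,0,0,0,0,0,0,0.5,0,0,0,0,0,0,0.5,0,0,0,0,0,0,0.5,0,0,0,0,0,0,0.5,0,0,0,0,0,0], grip_force=20)

```text
time: 11.75
position: [0.4304, 0.03, 0.0157]
tool_rot: [0.028, 1.0, -0.0, 0.0]
ft_force: [-0.2, -0.7, -0.4]
grip_width: 0.0417
grip_force: 0.0
```

Call:
send_rows(moves=[0.5,0,0,1,0,0,0,0.5,0,0,3,0,0,0,0.5,0,0,7,0,0,0,0.5,0,0,11,0,0,0,0.5,0,0,14,0,0,0])

```text
time: 12.17
position: [0.4304, 0.03, 0.1578]
tool_rot: [0.028, 1.0, -0.0, 0.0]
ft_force: [0.4, -0.1, -1.2]
grip_width: 0.0435
grip_force: 0.0
```

Call:
send_rows(moves=[0.8,0.5,4,0,0,0,0,0.8,1,8,0,0,0,0,0.8,1.5,12,0,0,0,0,0.8,2,16,0,0,0,0,0.8,2.5,20,0,0,0,0])

```text
time: 12.58
position: [0.455, 0.2317, 0.1557]
tool_rot: [0.028, 1.0, -0.0, -0.0]
ft_force: [1.5, -0.3, -0.9]
grip_width: 0.0664
grip_force: 0.0
```

```bash
python3 - <<'E'
from h import *
C={n:cam(n) for n in('top','scene')}
print(monitor.get_obs()['position'])
# screwdriver on shelf: grey region
def comps(m):
    n,l,s,_=cv2.connectedComponentsWithStats(m.astype(np.uint8)); return [(l==i,s[i]) for i in range(1,n) if s[i,4]>12]
for n,c in C.items():
    np.savez(f'{n}1.npz',**c)
    P=cloud(c); hsv=cv2.cvtColor(c['pixels'],cv2.COLOR_BGR2HSV)
    m=(hsv[...,1]<75)&(hsv[...,2]>80)&(P[...,0]>.3)&(P[...,0]<.55)&(abs(P[...,1]-.03)<.06)&(P[...,2]<.05)
    for k,s in comps(m): print(n,'sd',s,P[k].min(0).round(3),P[k].max(0).round(3))
    # brass spindle top
    m=(hsv[...,0]>8)&(hsv[...,0]<30)&(hsv[...,1]>90)&(hsv[...,2]>120)&(P[...,2]>.035)&(abs(P[...,0]-.618)<.03)&(abs(P[...,1]-.05)<.03)
    v,u=np.nonzero(m); print(n,'brass',m.sum(),u.mean(),v.mean(),onz(c,u.mean(),v.mean(),.0625),P[m].mean(0))
a=C['scene']['pixels'][265:345,230:330]; b=C['top']['pixels'][160:240,255:355]
cv2.imwrite('pics/g6.png',np.hstack([cv2.resize(i,(400,320),interpolation=2) for i in(a,b)]))
E
```

```text
[0.45618758 0.23507361 0.15587305]
top sd [299 234  10  72 473] [ 0.351  0.021 -0.006] [0.527 0.045 0.036]
top brass 7 294.0 193.28571428571428 [0.61853488 0.05032914 0.0625    ] [0.61830559 0.05031935 0.06347114]
scene sd [321 237  63  46 558] [ 0.353  0.009 -0.006] [0.524 0.045 0.029]
scene brass 15 293.8666666666667 301.53333333333336 [0.61884208 0.04918315 0.0625    ] [0.61856514 0.04877895 0.06164864]
```

View pics/g6.png

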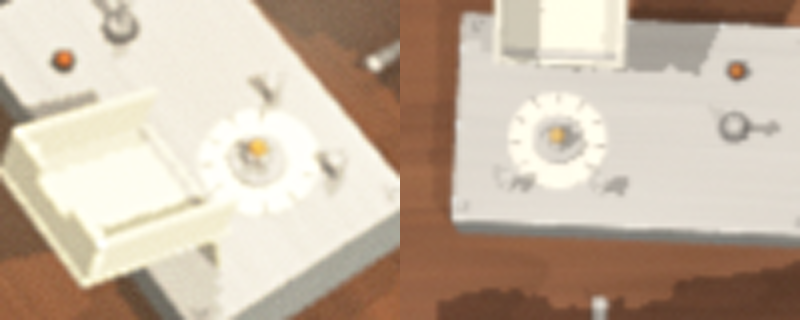

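The crops show the brass spindle top at scene (294,302) and top (294,193). Both rays give (0.6187, 0.0497), and the screwdriver lies flat on the shelf. Next is the cap.

Call:
send_rows(moves=[0.8,1.1,5.3,0,0,0,0,0.8,1.1,5.3,0,0,0,0,0.8,1.1,5.3,-4,0,0,0,0.8,1.1,5.3,-8,0,0,0,0.8,1.1,5.3,-10,0,0,0])

```text
time: 13.1
position: [0.4643, 0.2818, 0.0524]
tool_rot: [0.027, 1.0, -0.001, -0.002]
ft_force: [-0.7, -0.5, -0.1]
grip_width: 0.0695
grip_force: 0.0
```

Call:
send_rows(moves=[0.8,0,0,0,0,0,0,0.8,0,0,0,0,0,0,0.8,0,0,0,0,0,0])

```text
time: 13.35
position: [0.4673, 0.2827, 0.0565]
tool_rot: [0.028, 1.0, 0.0, 0.001]
ft_force: [0.1, 0.0, 0.2]
grip_width: 0.0695
grip_force: 0.0
```

Call:
send_rows(moves=[0.8,0,0.5,-1,0,0,0,0.8,0,0.5,-2.5,0,0,0,0.8,0,0.5,-3.6,0,0,0,0.8,0,0.5,-3.6,0,0,0,0.2,0,0.5,-3.6,0,0,0], grip_force=40)

```text
time: 13.77
position: [0.4663, 0.288, 0.0195]
tool_rot: [0.028, 1.0, -0.0, -0.0]
ft_force: [-0.4, 0.2, 0.7]
grip_width: 0.0674
grip_force: 0.0
```

Call:
send_rows(moves=[0,0,0,0,0,0,0,0,0,0,0,0,0,0,0,0,0,0,0,0,0,0,0,0,0,0,0,0,0,0,0,0,0,0,0])

```text
time: 14.18
position: [0.4667, 0.288, 0.0199]
tool_rot: [0.028, 1.0, 0.0, 0.0]
ft_force: [0.1, 0.9, -0.9]
grip_width: 0.0375
grip_force: 0.0
```

Call:
send_rows(moves=[0,0,0,0,0,0,0,0,0,0,0,0,0,0,0,0,0,0,0,0,0,0,0,0,0,0,0,0,0,0,0,0,0,0,0])

```text
time: 14.6
position: [0.4666, 0.288, 0.0198]
tool_rot: [0.028, 1.0, 0.0, 0.0]
ft_force: [-1.1, -0.5, 3.4]
grip_width: 0.0332
grip_force: 40.0
```

Call:
send_rows(moves=[0,0,0,2,0,0,0,0,0,0,5,0,0,0,0,0,0,9,0,0,0,0,1,-2,11,0,0,0,0,3,-4.5,11,0,0,0])

```text
time: 15.02
position: [0.4969, 0.2447, 0.1338]
tool_rot: [0.026, 1.0, 0.001, 0.003]
ft_force: [0.7, 0.2, -0.8]
grip_width: 0.0334
grip_force: 40.0
```

Call:
send_rows(moves=[0,2,-3.3,0,0,0,0,0,4,-6.6,0,0,0,0,0,6,-9.9,0,0,0,0,0,8,-13,0,0,0,0,0,10,-16,0,0,0,0])

```text
time: 15.43
position: [0.5968, 0.0811, 0.1292]
tool_rot: [0.028, 1.0, -0.0, -0.0]
ft_force: [0.0, 0.3, -0.2]
grip_width: 0.0334
grip_force: 40.0
```

Call:
send_rows(moves=[0,1,-1.5,0,0,0,0,0,2.2,-3.3,0,0,0,0,0,2.2,-3.3,0,0,0,0,0,2.2,-3.3,-1,0,0,0,0,2.2,-3.3,-1,0,0,0])

```text
time: 15.85
position: [0.6159, 0.0511, 0.1173]
tool_rot: [0.028, 1.0, 0.0, -0.003]
ft_force: [-1.0, -0.1, -0.7]
grip_width: 0.0332
grip_force: 40.0
```

Call:
send_rows(moves=[0,0,0,0,0,0,0,0,0,0,0,0,0,0,0,0,0,0,0,0,0])

```text
time: 16.1
position: [0.6178, 0.0512, 0.1195]
tool_rot: [0.027, 1.0, 0.0, -0.0]
ft_force: [0.3, -0.4, -0.4]
grip_width: 0.0332
grip_force: 40.0
```

```bash
python3 cov.py; python3 - <<'E'
from h import *
c=cam('scene'); o=monitor.get_obs(); p=o['position']; np.savez('scene2.npz',**c)
print([proj(c,p+[0,0,d]) for d in(-.02,0.002)])
cv2.imwrite('pics/g7.png',cv2.resize(c['pixels'][215:335,220:380],(800,600),interpolation=2))
E
```

```text
[0.61782303 0.05117221 0.11951748] [ 0.34893166 -0.41934702 -0.39185021]
786
theta pctl [2.37309757 2.47062363 2.59904226 2.66140635 2.70542283] zmax 0.19356238778642001
[(np.float64(293.8277522591545), np.float64(292.33101644179874)), (np.float64(293.36573152139266), np.float64(286.4591511714486))]
```

View pics/g7.png

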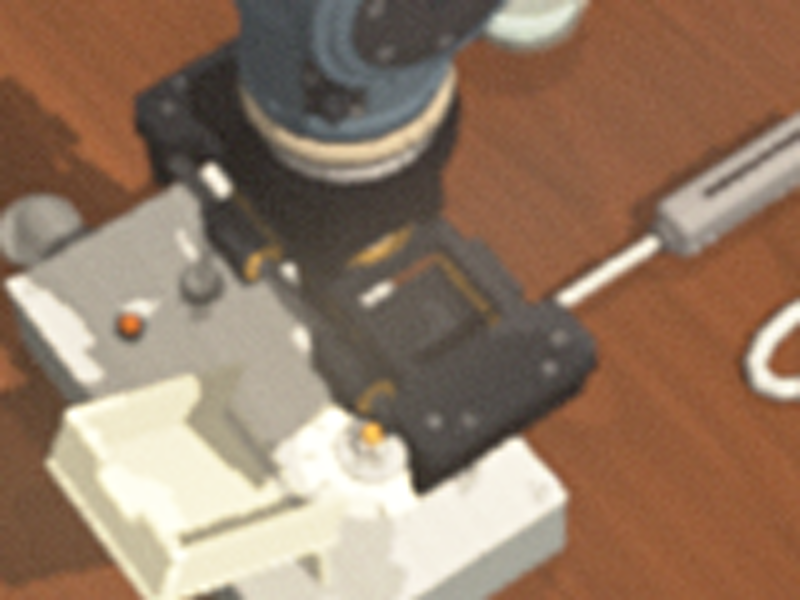

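The gripper hides the cap in this view, with only the spindle top visible at (294,302). I go by the per-camera difference between spindle and cap (Δx 0.152), which gives a target TCP of (0.6184, 0.0497). The wrist force will be the check on contact height: free to z≈0.078 on the balls, 0.070 home.

Call:
send_rows(moves=[0,0.06,-0.15,-1,0,0,0,0,0.06,-0.15,-2,0,0,0,0,0.06,-0.15,-2.8,0,0,0,0,0.06,-0.15,-2.8,0,0,0,0,0.06,-0.15,-2.8,0,0,0])

```text
time: 16.62
position: [0.6182, 0.0485, 0.0902]
tool_rot: [0.028, 1.0, 0.0, -0.001]
ft_force: [0.3, -1.2, -0.6]
grip_width: 0.0333
grip_force: 40.0
```

Call:
send_rows(moves=[0,0,0,0,0,0,0,0,0,0,0,0,0,0])

```text
time: 16.78
position: [0.6193, 0.0484, 0.0917]
tool_rot: [0.028, 1.0, -0.0, 0.0]
ft_force: [-0.7, -0.4, -0.2]
grip_width: 0.0338
grip_force: 40.0
```

Call:
send_rows(moves=[0,-0.08,0.12,0,0,0,0,0,-0.08,0.12,-0.3,0,0,0,0,-0.08,0.12,-0.6,0,0,0,0,-0.08,0.12,-0.6,0,0,0,0,-0.08,0.12,-0.6,0,0,0])

```text
time: 17.2
position: [0.618, 0.0497, 0.0853]
tool_rot: [0.028, 1.0, 0.0, -0.0]
ft_force: [-0.2, 0.7, -0.4]
grip_width: 0.0335
grip_force: 40.0
```

Call:
send_rows(moves=[0,0,0,-0.2,0,0,0,0,0,0,-0.4,0,0,0,0,0,0,-0.5,0,0,0,0,0,0,-0.5,0,0,0])

```text
time: 17.53
position: [0.618, 0.0497, 0.0802]
tool_rot: [0.028, 1.0, 0.0, -0.0]
ft_force: [-0.1, 1.1, -0.1]
grip_width: 0.0335
grip_force: 40.0
```

Call:
send_rows(moves=[0,0.02,0,-0.1,0,0,0,0,0.02,0,-0.25,0,0,0,0,0.02,0,-0.25,0,0,0,0,0.02,0,-0.25,0,0,0])

```text
time: 17.87
position: [0.6187, 0.0494, 0.0782]
tool_rot: [0.028, 1.0, -0.0, 0.0]
ft_force: [-0.7, -1.6, 0.4]
grip_width: 0.0336
grip_force: 40.0
```

Call:
send_rows(moves=[0,0,0,-0.1,0,0,0,0,0,0,-0.2,0,0,0,0,0,0,-0.2,0,0,0,0,0,0,-0.2,0,0,0])

```text
time: 18.2
position: [0.6189, 0.0491, 0.0773]
tool_rot: [0.028, 1.0, -0.0, 0.001]
ft_force: [-0.3, -2.3, 7.6]
grip_width: 0.0333
grip_force: 40.0
```

The force starts at z≈0.078, which matches the cap resting on the balls. Press on.

Call:
send_rows(moves=[0,0,0,-0.15,0,0,0,0,0,0,-0.3,0,0,0,0,0,0,-0.4,0,0,0,0,0,0,-0.4,0,0,0])

```text
time: 18.53
position: [0.6187, 0.0492, 0.0717]
tool_rot: [0.028, 1.0, -0.0, 0.0]
ft_force: [2.2, -2.2, -6.0]
grip_width: 0.0335
grip_force: 40.0
```

Call:
send_rows(moves=[0,0,0,-0.1,0,0,0,0,0,0,-0.2,0,0,0,0,0,0,-0.2,0,0,0])

```text
time: 18.78
position: [0.6182, 0.0499, 0.0699]
tool_rot: [0.028, 1.0, 0.0, -0.0]
ft_force: [0.1, -1.7, 0.3]
grip_width: 0.0331
grip_force: 40.0
```

Clicked: the force dropped and even pulled down, and z is 0.0699, the predicted home height. Now a firm push.

Call:
send_rows(moves=[0,0,0,-0.15,0,0,0,0,0,0,-0.3,0,0,0,0,0,0,-0.3,0,0,0,0,0,0,-0.3,0,0,0,0,0,0,-0.3,0,0,0])

```text
time: 19.2
position: [0.6182, 0.0499, 0.0698]
tool_rot: [0.028, 1.0, 0.0, 0.0]
ft_force: [-4.5, 0.2, 16.0]
grip_width: 0.0336
grip_force: 40.0
```

Call:
send_rows(moves=[0,0,0,0,0,0,0,0,0,0,0,0,0,0,0,0,0,0,0,0,0,0,0,0,0,0,0,0,0,0,0,0,0,0,0])

```text
time: 19.62
position: [0.6182, 0.0499, 0.0697]
tool_rot: [0.028, 1.0, 0.0, 0.0]
ft_force: [-4.3, -0.5, 16.9]
grip_width: 0.0334
grip_force: 40.0
```

```bash
python3 cov.py; python3 -c "
from h import *
print(monitor.get_obs()['ft_force']); print(workorder.hand_in())"
```

```text
[0.61823315 0.04994185 0.06974241] [-4.28219134 -0.52479636 16.90104825]
790
theta pctl [2.37073515 2.47085003 2.59655481 2.66237022 2.69816851] zmax 0.16388608039111827
[-4.50354428 -0.92517577 16.11715058]
the job is handed in; nothing more can be done
None
```

I handed the job in at about 20 s with the cover levered fully open, the screwdriver on the shelf, and the cap clicked home under a steady push of about 16 N; the hand-in gave no pass/fail result.

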